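Roll the bar into the V of the measuring rest

ROBOT

A 6-joint arm with a two-finger parallel gripper is mounted at the origin on the work surface. World frame = base frame: x ahead of the robot, y to its left, z up, the work surface at z = 0. Lengths are in mm, angles in rad, forces in N, time in s.
With the tool pointing down it reaches from about 150 to 775 mm from the base axis. Payload 6.1 kg.
Tool frame: the origin (TCP) lies midway between the tips of the shut fingers; the grasp point (between the pads) lies 19 mm behind it; z points along the fingers, x is the direction in which the jaws open and shut, and the axes are right-handed (so a half turn about z gives the same grasp; the last joint's range is limited). The gripper opens to 85 mm and grips with 20 to 120 N. Pads are 22 mm wide; open, the fingers measure 114 mm over their backs; the gripper's body (76 mm by 85 mm) begins 54 mm behind the grasp point. The pads swing forward as they close: fully open they stand 13 mm farther back than shut.
Start: joints at [-1.188, 0.126, -0.04, 1.405, 0, 1.571], TCP at [196.09, -486.988, 231.295] pointing down, gripper open.
Joint ranges: [-2.72, 2.72], [-0.95, 1.95], [-1.27, 1.35], [-1.78, 2.02], [-1.46, 1.47], [-3.14, 3.14]. Speed limits (rad/s): [2.39, 2.39, 3.01, 3.14, 3.14, 3.14].

INTERFACE

Orientations are given as a unit quaternion [x, y, z, w].
In Python, from cell import * gives the robot as it stands.
- The arm moves only by the tool move_arm, never from a script. Its argument "rows" is a list that holds one entry, the list of rows, each a list of 7 numbers: the finger opening in mm, from 0 to 85.4, then the shift along the tool's x, y, z in mm, then the turn, a rotation vector about the tool's x, y, z in rad. In form: [[[fingers, tx, ty, tz, rx, ry, rz], ...]]. A call has 1 to 5 rows; each row is the pose to reach, as a shift and turn from the pose commanded when the call began, along the tool's axes at that moment; what a row does not reach only later rows make up. A row lasts 1/10 s, in which the tool goes at most 50 mm and 8.59 degrees, less where a joint would pass 70% of its speed; a pose out of reach is approached as far as the arm can. A call with a gripper value outside its range is refused whole. The fingers move at their own pace and stop on an object; "newtons" is the grip in N (left out, the last holds). Time passes only in rows, so rows that repeat a pose let the fingers close. It gives the time, the measured TCP pose, the force and the opening at its end, in the units of the state.
- get_obs(): the state, without advancing time (a new reading comes with each control period).
- read_camera(name): name is "scene" or "top"; returns (picture, depth): 400x640x3 uint8, red, green, blue; 400x640 float32, mm along the optical axis (not along the pixel's ray), 0 where there is no reading.
- camera_params(name): a dict with "intrinsics" (3x3 intrinsics, pixels), "k1" (the pictures are not rectified: a ray, as slopes to the right and down, at radius r is drawn at 1 + k1 r^2 times it, then the intrinsics apply), "origin" and "orientation" of the camera in the world. Camera axes: x right, y up, looking along -z (the intrinsics and any distortion apply to the point x, -y, -z); pixel columns grow to the right and rows downward; lengths in mm; the calibration is good to about 2 mm. A picture is of the moment at which its call begins. camera_params takes no time and is no camera call.
- finish_job(): hands the job in, once; it reports no verdict.
The state is a dict: "time": time; "qpos": joint angles; "joint_velocities": joint speeds; "joint_efforts": joint torques, N m; "tcp_pos": TCP position; "orientation": TCP orientation; "wrist_force": force on the tool from outside, world axes, zero at the start; "ft_torque": the same for the moment, N m; "grip_width": finger opening in mm.
Only numpy, scipy, OpenCV 4.12 (cv2) and the standard library are available. Lean on these libraries where they do the work, as an engineer would, in place of code of your own. Each camera call takes 0.05 s, during which the arm holds its last target.

TASK

Roll the round metal bar lying on the bench over to the measuring rest and up its slope, pushing it by its side with your fingers, until it drops into the V groove; then push it along the groove by its free end until it is up against the end stop, ready for its length to be read off the rule. Do not grip or lift the bar at any time, leave the other things where they stand, and let go of it at the end.

Things in the scene. Friction and masses are not known exactly. Their poses are not given: they have to be found in the camera images.
- bar: the bar: plain solid aluminium cylinder, 40 mm diameter, 160 mm long, about 0.5 kg, lying on the bench on the slope side of the rest, within 0.3 rad of parallel to the groove; the only thing free to roll. It stops within a few mm after a slow push. Origin on its axis at mid length, 20 mm above the bench; own x along the bar (ends at -80 and +80 mm); own y, z turn as it rolls
- rest: the measuring rest: low dark steel block with bright V flanks, fixed to the bench. Origin at bench level under the bottom line of the V groove; own x along the groove towards the end stop, z up, y towards the slope, the side from which the bar comes. Slope, groove and rail run from x = -120 mm (groove open there) to the stop at x = +100 mm. Seated, the bar's axis is over y = 0, 26 mm above the bench
- bar_minus (a point): point on the bar's axis, 45 mm from its middle towards its -x end
- bar_plus (a point): point on the bar's axis, 45 mm from its middle towards its +x end
- toe (a point): foot of the rest's slope at bench level, at x = -10 mm, y = +81 mm of the rest. The slope climbs evenly (10.5 degrees) from here along the rest's -y to the lip; a bar let go on the slope rolls back down
- lip (a point): top of the slope: a lip 12 mm high at y = +15.6 mm, along the whole groove. Behind it the groove's flank falls at 30 degrees to the bottom line (3 mm high, y = 0); the other flank climbs at 30 degrees to y = -24 mm, where a rail 24 mm high, 18 mm wide carries a steel rule
- stop (a point): middle of the end stop's face, 26 mm above the bench, at x = +100 mm, y = 0 of the rest. The stop is an upright plate square to the groove, 8 mm thick, 44 mm high, from y = -42 to +16 mm. With the bar's end against it the bar's centre is 80 mm before it. Sliding the bar along the groove takes 2 to 6 N
- specimen_a: bystander: steel cylinder standing on end, 25 mm in diameter, 60 mm high; origin at the centre of its underside; leave it alone
- specimen_b: bystander: brass cylinder standing on end, 20 mm in diameter, 45 mm high; origin at the centre of its underside; leave it alone
- stopper: bystander: black rubber stopper, 38 mm across at the top, 30 mm high; origin at the centre of its underside; leave it alone
- beaker: bystander: small glass beaker, 42 mm across, 56 mm high; origin at the centre of its underside; leave it alone
- weighing_jar: bystander: white lidded weighing jar, 43 mm across, 44 mm high; origin at the centre of its underside; leave it alone
- crucible: bystander: white crucible, 40 mm across, 34 mm high; origin at the centre of its underside; leave it alone
- caliper: bystander: caliper lying flat behind the rest, 220 mm long, 12 mm high, its jaws to its own -x end and pointing away from the rest; origin at the middle of the beam's underside, own x along the beam; leave it alone

How it is judged:
By the outcome, as a careful person would: the job done as asked, in the order asked, and still so for the second after the job is handed in, with the robot touching nothing.
It also fails if it takes over 67 s, if anything falls off the work surface, if the arm or the gripper's body presses on something with over 40 N, if the wrist force passes 120 N, or if a joint passes its speed limit or range.

## Working session

There is one attempt and no reset: what is moved stays moved. The work goes in short steps, Python scripts to look and compute and a tool call to move; the robot and the scene stay as the last step left them, time stands still between calls to the robot, and variables do not carry over. Pictures are saved under pics/ and viewed, and the job is handed in when it is done.

Besides the shell and the picture viewer there is one more tool, called after "Call:" by a JSON object that holds its "op" and its "data", one argument or row to a line. move_arm: Moves the arm, as the interface text tells. Its arguments: {"type":"object","properties":{"rows":{"type":"array","items":{"type":"array","items":{"type":"array","items":{"type":"number"}}}},"newtons":{"type":"number"}},"required":["rows"]}

```bash
ls; mkdir -p pics; python3 - <<'E'
from cell import *
import cv2,numpy as np
print(get_obs())
for n in("scene","top"):
    p=camera_params(n);print(n,p)
    im,d=read_camera(n); cv2.imwrite(f"pics/{n}0.png",im[:,:,::-1]); np.savez(f"{n}0.npz",im=im,d=d)
E
```

```text
pics
{'time': 0.0, 'qpos': array([-1.18796536e+00,  1.26409088e-01, -4.06267877e-02,  1.40535762e+00,
       -1.82471284e-05,  1.57079190e+00]), 'joint_velocities': array([ 9.29931106e-05, -2.78900698e-04, -5.73865291e-06,  1.40707752e-04,
        1.14450963e-03,  1.30364289e-03]), 'joint_efforts': array([-1.01491737e-04, -4.35912287e+01,  3.52924490e+01,  1.70899252e-02,
       -3.52145832e-06, -1.02598958e-05]), 'tcp_pos': array([ 195.96010526, -486.63120772,  230.50458684]), 'orientation': array([ 8.28719265e-01, -5.59663954e-01, -6.66907737e-04, -4.39381851e-04]), 'wrist_force': array([-0.22629111,  1.18373691, -0.47101308]), 'ft_torque': array([-0.01803767,  0.01251284, -0.03477063]), 'grip_width': 85.43315847746271}
scene {'intrinsics': array([[396.30301009,   0.        , 320.61609153],
       [  0.        , 396.30301009, 194.01575922],
       [  0.        ,   0.        ,   1.        ]]), 'k1': -0.08386872655039587, 'origin': array([1234.92777484, -297.21428803,  523.85119871]), 'orientation': array([0.42034905, 0.24788794, 0.45053378, 0.74758114])}
top {'intrinsics': array([[454.35350584,   0.        , 328.93952282],
       [  0.        , 454.35350584, 208.63748564],
       [  0.        ,   0.        ,   1.        ]]), 'k1': -0.10373337765491565, 'origin': array([ 400.65681129,   75.40410874, 1208.95970554]), 'orientation': array([-0.04694319,  0.06222206,  0.7071239 , -0.70278058])}
```

View pics/scene0.png

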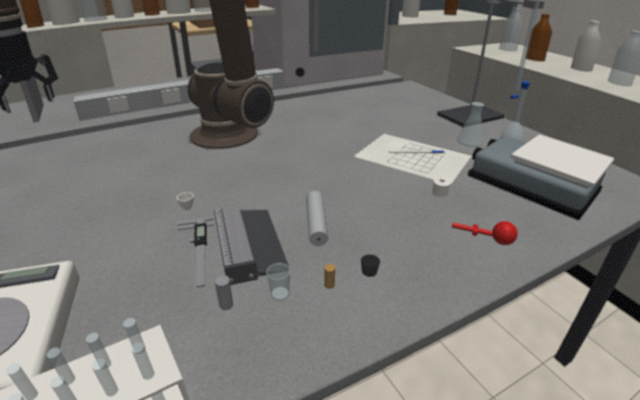

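View pics/top0.png

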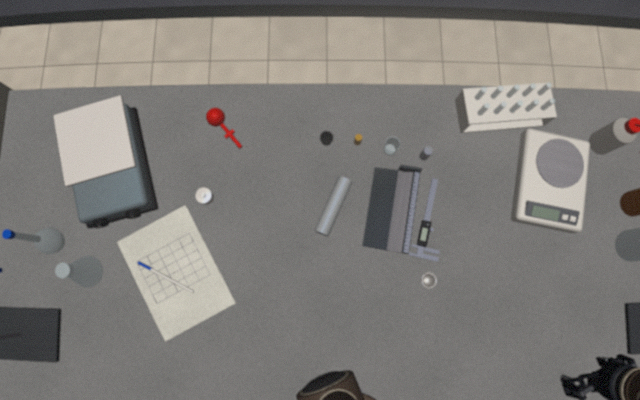

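The bar is at about (333,206) in the top view. The rest is at about (392,210), with its slope on the left and the stop at the top end (410,168). I'll enlarge it to measure.

```bash
cat > h.py <<'E'
import numpy as np,cv2
from cell import *
from scipy.spatial.transform import Rotation as R
P={n:camera_params(n) for n in("scene","top")}
def ray(n,u,v):
    p=P[n];K=p["intrinsics"]
    q=cv2.undistortPoints(np.array([[[u,v]]],float),K,np.array([p["k1"],0,0,0,0]))[0,0]
    return p["origin"],R.from_quat(p["orientation"]).apply([q[0],-q[1],-1])
def onz(n,u,v,z):
    o,d=ray(n,u,v);return o+d*(z-o[2])/d[2]
def proj(n,X):
    p=P[n];c=R.from_quat(p["orientation"]).inv().apply(np.atleast_2d(X)-p["origin"])
    a=c[:,:2]/-c[:,2:]*[1,-1];a=a*(1+p["k1"]*(a**2).sum(1,keepdims=True))
    return a*np.diag(p["intrinsics"])[:2]+p["intrinsics"][:2,2]
E
python3 - <<'E'
from h import *
im=np.load("top0.npz")["im"]
c=im[120:300,300:460,::-1];cv2.imwrite("pics/t1.png",cv2.resize(c,None,fx=3.3,fy=3.3,interpolation=cv2.INTER_CUBIC))
im=np.load("scene0.npz")["im"]
c=im[170:320,160:400,::-1];cv2.imwrite("pics/s1.png",cv2.resize(c,None,fx=3.3,fy=3.3,interpolation=cv2.INTER_CUBIC))
E
```

```text
(no output)
```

View pics/t1.png

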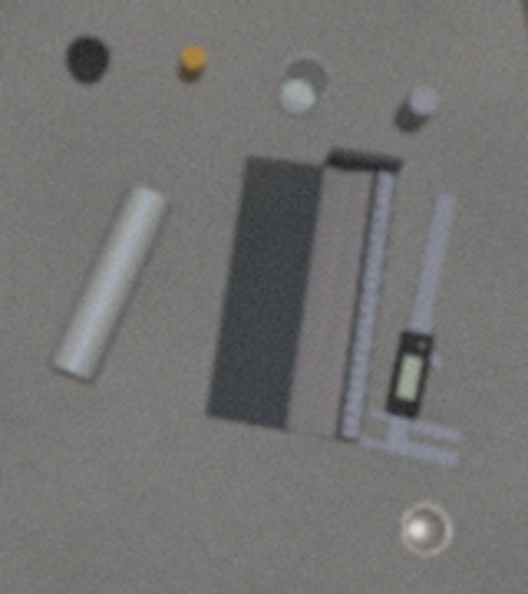

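View pics/s1.png

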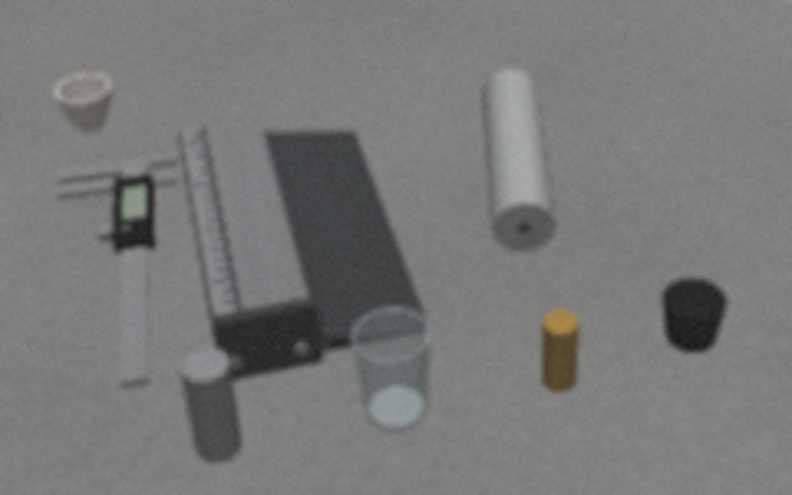

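```bash
python3 - <<'E'
from h import *
im=np.load("top0.npz")["im"];d=np.load("top0.npz")["d"]
f=lambda x,y:((x)/3.3+300-.35,(y)/3.3+120-.35)
for nm,x,y,z in[("toe+",248,157,0),("toe-",208,415,0),("lip+",323,165,12),("lip-",287,428,12),("rail+",395,170,24),("rail-",357,439,24),("stopA",330,151,44),("stopB",402,159,44),
 ("a",421,97,60),("b",193,57,45),("stopper",88,58,30),("beakerBot",297,97,0),("beakerTop",307,76,56),("cruc",427,529,34)]:
    print(nm,onz("top",*f(x,y),z).round(1))
# bar via depth & colour
g=im.astype(int).sum(2)/3
sub=np.zeros(g.shape,bool);sub[170:242,310:356]=1
m=(g>125)&sub
n,l,s,c=cv2.connectedComponentsWithStats(m.astype(np.uint8));k=1+s[1:,4].argmax();print(s[k],g[180:185,365:370].mean(),g[200,300])
pts=np.argwhere(l==k)[:,::-1].astype(np.float32)
X=np.array([onz("top",u,v,30) for u,v in pts]);r=cv2.minAreaRect(X[:,:2].astype(np.float32));print("bar",r)
n0=np.load("scene0.npz")["im"].astype(int);g=n0.sum(2)/3
# cross-check in scene view: near end face centre (523,227)/3.3 + (160,170)
u,v=523/3.3+160-.35,227/3.3+170-.35;print("end face",onz("scene",u,v,20))
for x,y,z in[(415,330,0),(356,132,0),(323,357,0)]:print(onz("scene",x/3.3+160-.35,y/3.3+170-.35,z))
E
```

```text
toe+ [703.4 -78.3   0. ]
toe- [489.3 -40.8   0. ]
lip+ [ 693.6 -138.7   12. ]
lip- [ 477.5 -102.9   12. ]
rail+ [ 686.5 -195.9   24. ]
rail- [ 467.4 -156.9   24. ]
stopA [ 697.3 -139.1   44. ]
stopB [ 690.7 -197.4   44. ]
a [ 737.9 -211.4   60. ]
b [775.4 -30.   45. ]
stopper [779.4  54.7  30. ]
beakerBot [ 755.1 -120.9    0. ]
beakerTop [ 756.2 -120.5   56. ]
cruc [ 395.8 -208.3   34. ]
[317 176  33  58 649] 115.41333333333333 116.66666666666667
bar ((596.2774658203125, 37.329551696777344), (28.962039947509766, 161.14846801757812), 65.1310043334961)
end face [665.35160319   5.89533566  20.        ]
[699.9077697  -83.62199433   0.        ]
[489.9303439  -37.13066245   0.        ]
[ 696.53480601 -139.46634316    0.        ]
```

```bash
cat >> h.py <<'E'
def cloud(n,d,rows,cols):
    p=P[n];v,u=np.mgrid[rows[0]:rows[1],cols[0]:cols[1]];u=u.ravel();v=v.ravel();z=d[v,u];k=z>0
    q=cv2.undistortPoints(np.stack([u,v],1)[:,None].astype(float),p["intrinsics"],np.array([p["k1"],0,0,0,0]))[:,0]
    X=R.from_quat(p["orientation"]).apply(np.stack([q[:,0],-q[:,1],-np.ones(len(q))],1)*z[:,None])+p["origin"]
    return X[k]
def go(x,y,z,yaw):
    "tool-frame shift and turn to world pose, tool down, tool x at yaw (deg)"
    o=get_obs();Rt=R.from_quat(o["orientation"]);c,s=np.cos(np.radians(yaw)),np.sin(np.radians(yaw))
    T=R.from_matrix(np.array([[c,s,0],[s,-c,0],[0,0,-1]]))
    print("shift",Rt.inv().apply(np.array([x,y,z])-o["tcp_pos"]).round(1),"turn",(Rt.inv()*T).as_rotvec().round(3),"tcp",o["tcp_pos"].round(1),"F",o["wrist_force"].round(1),"t",round(o["time"],2))
E
python3 - <<'E'
from h import *
d=np.load("top0.npz")["d"]
X=cloud("top",d,(165,250),(305,360));print("bench z",np.median(X[:,2]))
for h in(8,15,25):
    Y=X[(X[:,2]-np.median(X[:,2])>h)];r=cv2.minAreaRect(Y[:,:2].astype(np.float32));print(h,len(Y),r,Y[:,:2].mean(0))
d=np.load("scene0.npz")["d"];X=cloud("scene",d,(180,255),(295,340));Y=X[X[:,2]>20];c=Y[:,:2].mean(0);w,V=np.linalg.eigh(np.cov((Y[:,:2]).T));print("scene",np.median(X[:,2]),c,V[:,1],cv2.minAreaRect(Y[:,:2].astype(np.float32)))
go(617,83,230,-25)
E
```

```text
bench z 1.455051857492549
8 917 ((593.8161010742188, 39.242286682128906), (40.17255783081055, 160.45596313476562), 65.97038269042969) [591.96859216  39.34165638]
15 916 ((593.7543334960938, 39.10371780395508), (39.8691291809082, 160.45596313476562), 65.97038269042969) [591.90163769  39.34670823]
25 853 ((593.9712524414062, 38.86724090576172), (38.29249572753906, 159.95237731933594), 65.52783966064453) [592.11964965  39.48049573]
scene 0.4852903311992236 [607.93665302  30.26702159] [-0.91753154  0.39766302] ((595.04296875, 37.252357482910156), (39.99541473388672, 161.48886108398438), 66.24667358398438)
shift [-371.1 -603.4    1.1] turn [-0.001  0.001 -0.752] tcp [ 195.9 -486.7  230.6] F [-0.6  0.2 -0.3] t 0.1
```

```bash
python3 - <<'E'
from h import *
d=np.load("top0.npz")["d"]
X=cloud("top",d,(160,260),(358,428));
for lo,hi in((36,60),(18,30)):
    Y=X[(X[:,2]>lo)&(X[:,2]<hi)];print(lo,len(Y),cv2.minAreaRect(Y[:,:2].astype(np.float32)))
a=np.radians(-9.8);x=np.array([np.cos(a),np.sin(a)]);y=np.array([-x[1],x[0]]);o=np.array([593,-138.5])
L=np.stack([(X[:,:2]-o)@x,(X[:,:2]-o)@y,X[:,2]-1.3],1);L=L[(L[:,0]>-100)&(L[:,0]<80)]
for b in range(-60,100,6):
    k=(L[:,1]>=b)&(L[:,1]<b+6);print(b+3,np.median(L[k,2]).round(1),end="; ")
E
```

```text
36 78 ((693.0098876953125, -167.89157104492188), (57.099708557128906, 9.505417823791504), 79.28002166748047)
18 636 ((584.9500732421875, -153.60548400878906), (231.50595092773438, 94.14298248291016), 3.690148115158081)
-57 -0.4; -51 -0.5; -45 -0.5; -39 23.9; -33 24.6; -27 24.2; -21 15.6; -15 11.6; -9 7.9; -3 4.6; 3 4.3; 9 7.2; 15 10.2; 21 10.5; 27 9.4; 33 8.4; 39 7.1; 45 6.3; 51 5.1; 57 3.8; 63 3.2; 69 2.0; 75 1.0; 81 -0.4; 87 -0.8; 93 -0.5; 99 -0.3;
```

Call:
{"op": "move_arm", "data": {
  "rows": [
    [[85,-25,-42,0,0,0,-0.15],[85,-50,-84,0,0,0,-0.3],[85,-75,-126,0,0,0,-0.45],[85,-100,-165,0,0,0,-0.6],[85,-125,-205,0,0,0,-0.752]]
  ]
}}

```text
time: 0.6
tcp_pos: [340.1, -292.7, 231.0]
orientation: [0.977, -0.214, -0.0, -0.0]
wrist_force: [0.7, -1.1, 1.1]
grip_width: 84.8
```

```bash
python3 - <<'E'
from h import *
# tool plane 50 mm behind bar axis
go(594.5+.407*50,38.5+.914*50,120,-24)
E
```

```text
shift [  91.6 -457.4  111. ] turn [-0.     0.    -0.013] tcp [ 340.1 -292.7  231. ] F [ 0.7 -1.1  1.1] t 0.6
```

Call:
{"op": "move_arm", "data": {
  "rows": [
    [[85,10,-48,10,0,0,-0.01],[85,20,-95,20,0,0,-0.013],[85,30,-141,30,0,0,-0.013],[85,39,-187,40,0,0,-0.013],[85,48,-233,50,0,0,-0.013]]
  ]
}}

```text
time: 1.1
tcp_pos: [482.5, -101.9, 180.7]
orientation: [0.978, -0.211, -0.0, 0.0]
wrist_force: [1.0, -1.0, -0.3]
grip_width: 85.1
```

Call:
{"op": "move_arm", "data": {
  "rows": [
    [[85,9,-45,10,0,0,0],[85,18,-90,20,0,0,0],[85,27,-135,30,0,0,0],[85,36,-180,40,0,0,0],[85,43,-223,55,0,0,0]]
  ]
}}

```text
time: 1.6
tcp_pos: [614.2, 83.5, 125.9]
orientation: [0.978, -0.211, 0.0, -0.0]
wrist_force: [-0.2, 0.2, 0.4]
grip_width: 85.1
```

```bash
python3 - <<'E'
from h import *
go(594.5+.407*50,38.5+.914*50,-2,-24)
E
```

```text
shift [  0.3  -0.8 127.9] turn [-0.    -0.001 -0.006] tcp [614.2  83.5 125.9] F [-0.2  0.2  0.4] t 1.6
```

Call:
{"op": "move_arm", "data": {
  "rows": [
    [[85,0,-1,40,0,0,0],[85,0,-1,75,0,0,0],[85,0,-1,100,0,0,0],[85,0,-1,118,0,0,0],[85,0,-1,126,0,0,0]]
  ]
}}

```text
time: 2.1
tcp_pos: [611.6, 82.4, -2.4]
orientation: [0.978, -0.211, -0.002, 0.001]
wrist_force: [-0.2, -0.3, -0.6]
grip_width: 85.3
```

```bash
python3 - <<'E'
from h import *
print(get_obs()["tcp_pos"],get_obs()["wrist_force"])
for n in("scene","top"):
    im,d=read_camera(n)
    c=im[120:320,160:400,::-1] if n=="scene" else im[120:300,290:460,::-1];cv2.imwrite(f"pics/{n}2.png",cv2.resize(c,None,fx=3.,fy=3.,interpolation=cv2.INTER_CUBIC))
E
```

```text
[611.6271868   82.38391102  -2.42876348] [-0.2218744  -0.27952184 -0.5964499 ]
```

View pics/scene2.png

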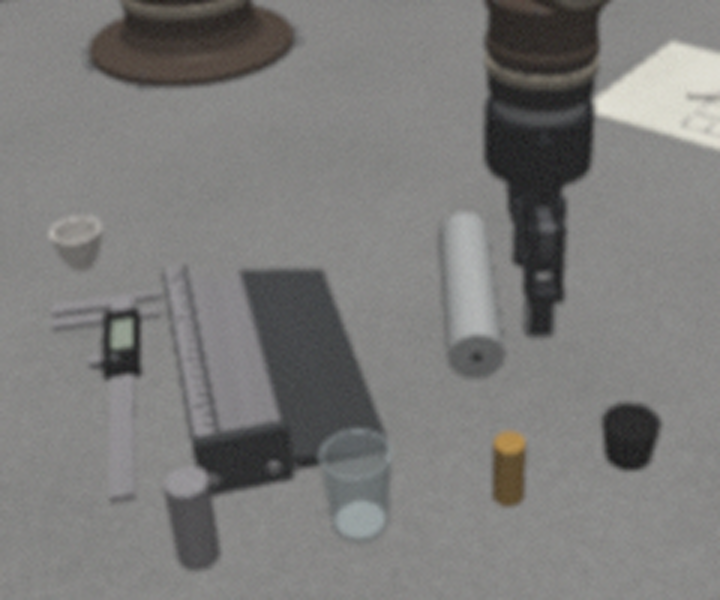

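View pics/top2.png

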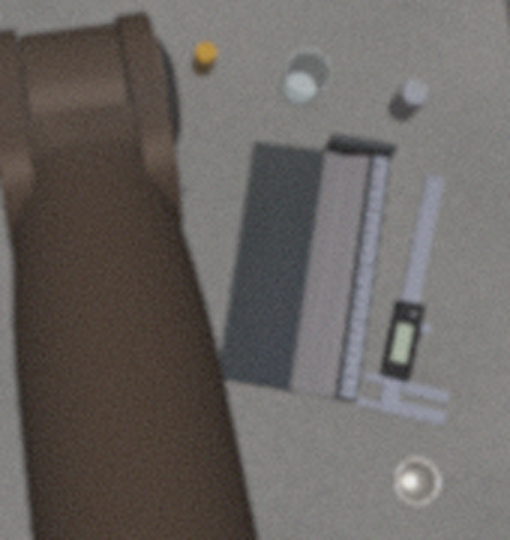

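```bash
cat >> h.py <<'E'
RY=-9.8;RO=np.array([593,-138.5])
def rest2w(x,y):
    a=np.radians(RY);return RO+x*np.array([np.cos(a),np.sin(a)])+y*np.array([-np.sin(a),np.cos(a)])
def w2rest(p):
    a=np.radians(RY);q=np.array(p[:2])-RO;return np.array([q@[np.cos(a),np.sin(a)],q@[-np.sin(a),np.cos(a)]])
def tgt(bx,by,dy,z,off=31):
    "rows target: bar centre (bx,by) in rest frame, bar yaw dy deg rel. rest, tool off mm behind"
    a=np.radians(dy);px,py=bx-off*np.sin(a)*-1*-1,by+off*np.cos(a)
    w=rest2w(px,py);go(w[0],w[1],z,RY+dy)
E
python3 - <<'E'
from h import *
print(w2rest([594.5,38.5]),w2rest(get_obs()["tcp_pos"]))
# push dir in rest for rel yaw a: (sin a,-cos a); behind = (-sin a, cos a)
tgt(-28.7,174.7,-14.2,-2,31)
tgt(-33,158,-14.2+4,-2,31)
tgt(-36,141,-14.2+9,-2,31)
tgt(-39,120,-1,-2,31)
tgt(-39,100,0,-2,31)
E
```

```text
[-28.6489695  174.67251228] [-18.52506329 220.92963607]
shift [ 1.6 16.3  0.9] turn [ 0.002  0.002 -0.006] tcp [612.3  82.4  -1.1] F [ 0.3 -0.3 -0.5] t 2.2
shift [-0.6 33.6  0.9] turn [ 0.001  0.002 -0.076] tcp [612.3  82.4  -1.1] F [ 0.3 -0.3 -0.5] t 2.2
shift [-1.9 51.2  1. ] turn [ 0.001  0.002 -0.163] tcp [612.3  82.4  -1.1] F [ 0.3 -0.3 -0.5] t 2.2
shift [-1.7 72.7  1. ] turn [ 0.001  0.003 -0.236] tcp [612.3  82.4  -1.1] F [ 0.3 -0.3 -0.5] t 2.2
shift [ 2.8 92.2  1. ] turn [ 0.001  0.003 -0.254] tcp [612.3  82.4  -1.1] F [ 0.3 -0.3 -0.5] t 2.2
```

Call:
{"op": "move_arm", "data": {
  "rows": [
    [[85,1,4,0,0,0,0],[85,1,8,0,0,0,0],[85,1,12,0,0,0,0],[85,1,16,0,0,0,0],[85,1,20,0,0,0,-0.015]]
  ]
}}

```text
time: 2.7
tcp_pos: [606.7, 64.0, 1.2]
orientation: [0.979, -0.203, 0.001, -0.001]
wrist_force: [0.6, 0.6, 1.5]
grip_width: 85.1
```

Call:
{"op": "move_arm", "data": {
  "rows": [
    [[85,0,4,0,0,0,-0.015],[85,-0.5,8,0,0,0,-0.03],[85,-1,12,0,0,0,-0.05],[85,-1,16,0,0,0,-0.07],[85,-2,20,0,0,0,-0.09]]
  ]
}}

```text
time: 3.2
tcp_pos: [596.1, 46.0, 0.3]
orientation: [0.987, -0.159, -0.0, 0.0]
wrist_force: [0.4, 1.1, 1.0]
grip_width: 85.1
```

```bash
python3 - <<'E'
from h import *
im,d=read_camera("scene");np.savez("s3.npz",im=im,d=d)
c=im[150:310,200:400,::-1];cv2.imwrite("pics/scene3.png",cv2.resize(c,None,fx=3.3,fy=3.3,interpolation=cv2.INTER_CUBIC))
tgt(-39,120,-1,-2,31)
tgt(-39,100,0,-2,31)
E
```

```text
shift [-5.1 31.9  2.2] turn [ 0.001  0.    -0.13 ] tcp [5.956e+02 4.550e+01 2.000e-01] F [-1.3 -0.9  0.7] t 3.25
shift [-2.7 51.8  2.2] turn [ 0.001  0.    -0.147] tcp [5.956e+02 4.550e+01 2.000e-01] F [-1.3 -0.9  0.7] t 3.25
```

View pics/scene3.png

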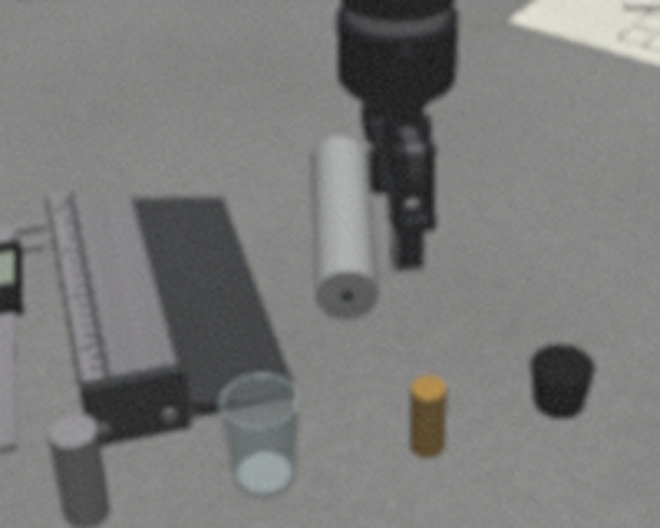

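```bash
cat >> h.py <<'E'
def bar(n="scene",box=None,save=None):
    "end-face position from the scene view + cylinder side points -> rest frame"
    im,d=read_camera(n)
    if save: cv2.imwrite(save,cv2.resize(im[150:310,200:400,::-1],None,fx=3.3,fy=3.3,interpolation=cv2.INTER_CUBIC))
    return im,d
def fitbar(im,d,rows,cols,zlo=16,zhi=46):
    g=im[rows[0]:rows[1],cols[0]:cols[1]].astype(int).mean(2)
    dd=d.copy();s=dd[rows[0]:rows[1],cols[0]:cols[1]];s[g<85]=0
    X=cloud("scene",dd,rows,cols);X=X[(X[:,2]>zlo)&(X[:,2]<zhi)];(c,sz,a)=cv2.minAreaRect(X[:,:2].astype(np.float32))
    a=a-90 if sz[1]>sz[0] else a
    print("bar rest",w2rest(c).round(1),"size",np.round(sz,1),"yaw rel",round(((a-RY+90)%180)-90,1),len(X))
E
python3 - <<'E'
from h import *
z=np.load("s3.npz")
fitbar(z["im"],z["d"],(185,250),(290,318))
print(w2rest(get_obs()["tcp_pos"]))
E
```

```text
bar rest [-34.6 148.7] size [ 43.5 160.1] yaw rel -14.1 835
[-28.7227616 181.8088725]
```

```bash
cat >> h.py <<'E'
def tool(x,y,dy,z):
    w=rest2w(x,y);go(w[0],w[1],z,RY+dy)
E
python3 - <<'E'
from h import *
tool(-30,202,-8,-1)
tool(-50,202,0,-1)
tool(-52,190,0,-1)
E
```

```text
shift [ -4.2 -19.8   1.2] turn [ 0.001  0.    -0.007] tcp [5.956e+02 4.550e+01 2.000e-01] F [-1.3 -0.9  0.7] t 3.25
shift [-24.  -16.9   1.2] turn [ 0.001  0.    -0.147] tcp [5.956e+02 4.550e+01 2.000e-01] F [-1.3 -0.9  0.7] t 3.25
shift [-24.2  -4.7   1.2] turn [ 0.001  0.    -0.147] tcp [5.956e+02 4.550e+01 2.000e-01] F [-1.3 -0.9  0.7] t 3.25
```

Call:
{"op": "move_arm", "data": {
  "rows": [
    [[85,-3,-10,0,0,0,0],[85,-5,-19,0,0,0,0],[85,-14,-19,0,0,0,-0.075],[85,-24,-17,0,0,0,-0.147],[85,-24,-14,0,0,0,-0.147]]
  ]
}}

```text
time: 3.75
tcp_pos: [576.9, 68.4, 0.1]
orientation: [0.996, -0.085, -0.001, 0.0]
wrist_force: [1.1, -0.1, 0.8]
grip_width: 84.6
```

Call:
{"op": "move_arm", "data": {
  "rows": [
    [[85,0,5,0,0,0,0],[85,-1,10,0,0,0,0],[85,-2,15,0,0,0,0],[85,-3,20,0,0,0,0],[85,-4,25,0,0,0,0]]
  ]
}}

```text
time: 4.25
tcp_pos: [569.7, 42.6, 0.3]
orientation: [0.996, -0.087, 0.0, 0.0]
wrist_force: [0.1, 0.3, 0.7]
grip_width: 85.1
```

```bash
python3 - <<'E'
from h import *
im,d=bar(save="pics/s4.png");np.savez("s4.npz",im=im,d=d)
fitbar(im,d,(185,260),(265,318))
print(w2rest(get_obs()["tcp_pos"]),get_obs()["wrist_force"])
E
```

```text
bar rest [-36.6 139.9] size [ 62.4 161. ] yaw rel -14.2 849
[-54.2146562 173.7234137] [ 0.12593008 -0.300424    0.17074205]
```

View pics/s4.png

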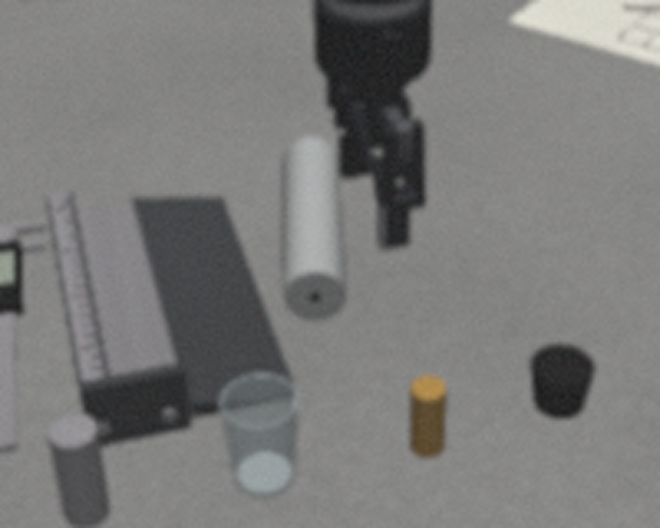

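Call:
{"op": "move_arm", "data": {
  "rows": [
    [[85,-1,5,0,0,0,0],[85,-2,10,0,0,0,0],[85,-3,15,0,0,0,0],[85,-4,20,0,0,0,0],[85,-5,25,0,0,0,0]]
  ]
}}

```text
time: 4.8
tcp_pos: [560.2, 19.0, 0.3]
orientation: [0.996, -0.086, -0.0, 0.0]
wrist_force: [0.9, 0.5, 0.5]
grip_width: 85.2
```

```bash
python3 - <<'E'
from h import *
im,d=bar(save="pics/s5.png");np.savez("s5.npz",im=im,d=d)
fitbar(im,d,(185,260),(265,300))
print(w2rest(get_obs()["tcp_pos"]),get_obs()["wrist_force"])
E
```

```text
bar rest [-47.8 103.1] size [ 39.3 163.8] yaw rel -14.0 851
[-59.3764303  149.00182807] [ 0.16806797 -0.6787845  -0.23872074]
```

View pics/s5.png

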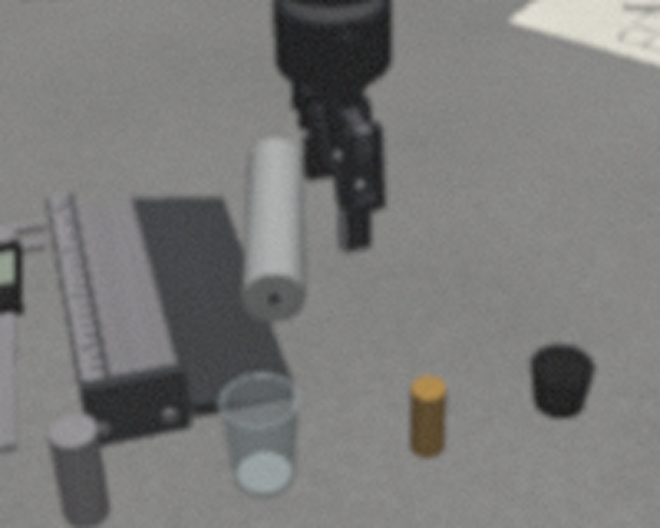

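Call:
{"op": "move_arm", "data": {
  "rows": [
    [[85,-1,5,0,0,0,0],[85,-2,10,0,0,0,0],[85,-2,15,0,0,0,0],[85,-3,20,0,0,0,0],[85,-3,25,0,0,0,0]]
  ]
}}

```text
time: 5.35
tcp_pos: [553.1, -4.8, 0.5]
orientation: [0.996, -0.086, 0.0, -0.0]
wrist_force: [-0.5, 4.5, 2.7]
grip_width: 84.8
```

```bash
python3 - <<'E'
from h import *
im,d=bar(save="pics/s6.png");np.savez("s6.npz",im=im,d=d)
fitbar(im,d,(185,260),(250,292))
print(w2rest(get_obs()["tcp_pos"]),get_obs()["wrist_force"])
E
```

```text
bar rest [-49.2  91.2] size [ 56.2 160.6] yaw rel -9.2 867
[-62.16624402 123.97199757] [ 0.85085166 -0.95278581 -0.10451011]
```

View pics/s6.png

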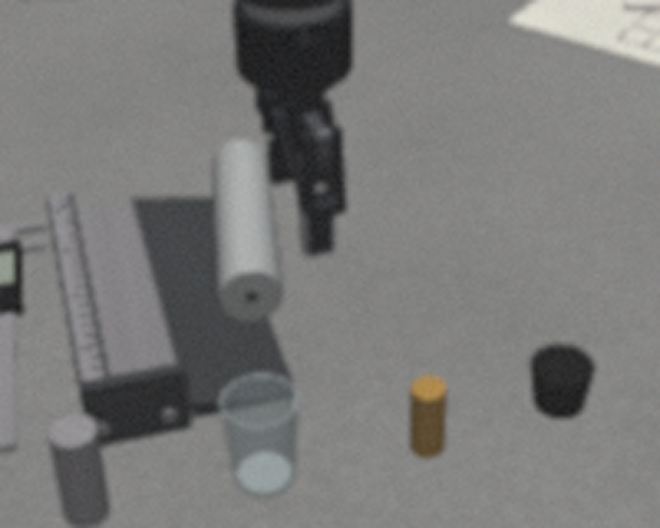

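Call:
{"op": "move_arm", "data": {
  "rows": [
    [[85,0,4,0,0,0,0],[85,0,8,0,0,0,0],[85,0,12,0,0,0,0],[85,0,16,-1,0,0,0],[85,0,20,-2,0,0,0]]
  ]
}}

```text
time: 5.9
tcp_pos: [549.1, -24.0, 2.2]
orientation: [0.996, -0.086, -0.001, -0.001]
wrist_force: [-1.7, 6.4, 3.8]
grip_width: 85.0
```

```bash
python3 - <<'E'
from h import *
im,d=bar(save="pics/s7.png");np.savez("s7.npz",im=im,d=d)
fitbar(im,d,(185,260),(240,280))
print(w2rest(get_obs()["tcp_pos"]),get_obs()["wrist_force"])
E
```

```text
bar rest [-52.6  71.6] size [ 42.6 163. ] yaw rel -3.6 841
[-62.6716173 104.716355 ] [-1.14562761  4.47784408  2.26427516]
```

View pics/s7.png

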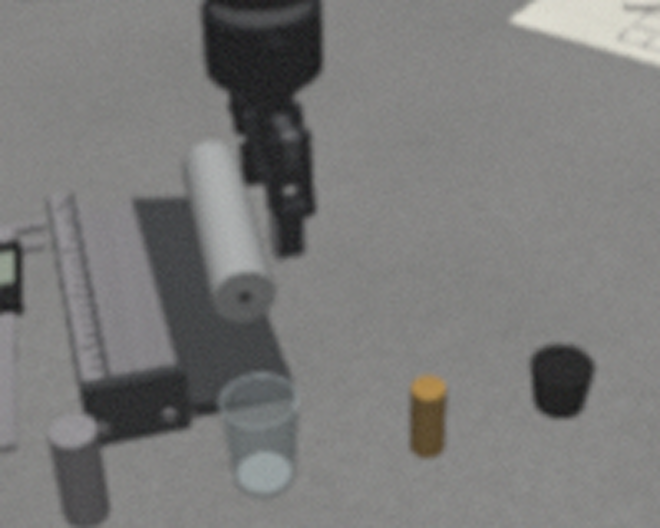

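Call:
{"op": "move_arm", "data": {
  "rows": [
    [[85,0,4,-0.5,0,0,0],[85,0,8,-1,0,0,0],[85,0,12,-2,0,0,0],[85,0,16,-2.5,0,0,0],[85,0,20,-3,0,0,0]]
  ]
}}

```text
time: 6.45
tcp_pos: [548.1, -39.7, 7.6]
orientation: [0.996, -0.085, 0.002, -0.005]
wrist_force: [-0.6, 23.4, 18.1]
grip_width: 84.8
```

```bash
python3 - <<'E'
from h import *
im,d=bar(save="pics/s8.png");np.savez("s8.npz",im=im,d=d)
fitbar(im,d,(185,260),(235,275),22,60)
print(w2rest(get_obs()["tcp_pos"]),get_obs()["wrist_force"],get_obs()["tcp_pos"][2])
E
```

```text
bar rest [-50.2  59.7] size [ 42.7 161.4] yaw rel 0.0 841
[-60.94978636  89.13561335] [-1.64321077 20.0472362  15.71170014] 7.779899029805072
```

View pics/s8.png

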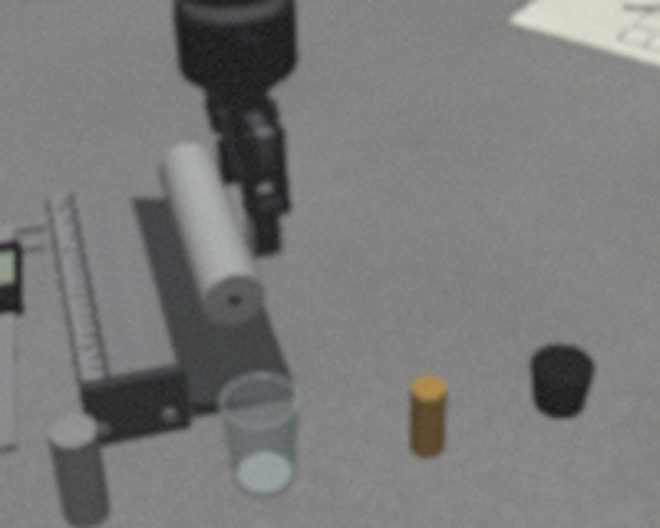

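Call:
{"op": "move_arm", "data": {
  "rows": [
    [[85,0,-2,1,-0.1,0,0],[85,0,-2,3,-0.2,0,0],[85,0,-1,6,-0.3,0,0],[85,0,0,9,-0.35,0,0],[85,0,0,9,-0.35,0,0]]
  ]
}}

```text
time: 7.0
tcp_pos: [546.5, -42.9, -4.7]
orientation: [0.981, -0.084, -0.015, 0.174]
wrist_force: [1.9, 3.2, 0.7]
grip_width: 85.1
```

```bash
python3 - <<'E'
from h import *
im,d=bar(save="pics/s9.png");np.savez("s9.npz",im=im,d=d)
fitbar(im,d,(185,260),(235,280),22,60)
print(w2rest(get_obs()["tcp_pos"]),get_obs()["wrist_force"],get_obs()["tcp_pos"][2])
print(R.from_quat(get_obs()["orientation"]).as_matrix().round(3))
E
```

```text
bar rest [-51.2  69.1] size [ 52.4 165.3] yaw rel 0.2 885
[-62.0410696   86.00510702] [0.98670339 5.27016167 2.34787571] -4.3599237831546365
[[ 0.985 -0.159 -0.059]
 [-0.17  -0.926 -0.337]
 [-0.001  0.342 -0.94 ]]
```

View pics/s9.png

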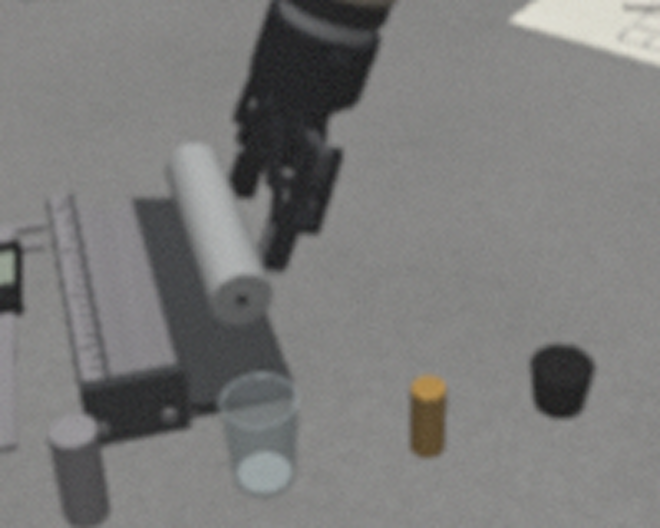

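Call:
{"op": "move_arm", "data": {
  "rows": [
    [[85,0,4,0.7,0,0,0],[85,0,8,1.3,0,0,0],[85,0,12,2,0,0,0],[85,0,16,2.6,0,0,0],[85,0,20,3.2,0,0,0]]
  ]
}}

```text
time: 7.55
tcp_pos: [542.8, -64.2, 0.4]
orientation: [0.981, -0.085, -0.015, 0.173]
wrist_force: [1.8, 4.5, 2.0]
grip_width: 85.1
```

```bash
python3 - <<'E'
from h import *
im,d=bar(save="pics/s10.png");np.savez("s10.npz",im=im,d=d)
fitbar(im,d,(185,260),(220,270),22,60)
print(w2rest(get_obs()["tcp_pos"]),get_obs()["wrist_force"],get_obs()["tcp_pos"][2])
E
```

```text
bar rest [-35.4  15.5] size [104.  201.5] yaw rel -4.6 1293
[-62.25106797  63.87508762] [ 0.13725232  0.08845185 -0.61726195] 0.5283835613909758
```

View pics/s10.png

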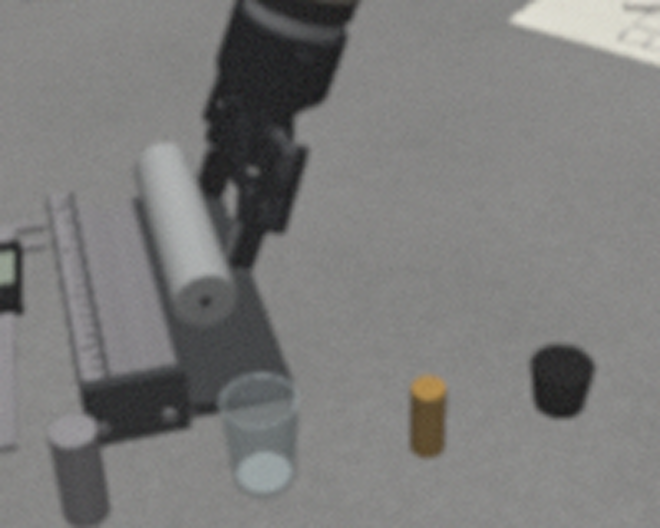

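Call:
{"op": "move_arm", "data": {
  "rows": [
    [[85,0,4,0.7,0,0,0],[85,0,8,1.3,0,0,0],[85,0,12,2,0,0,0],[85,0,16,2.6,0,0,0],[85,0,20,3.2,0,0,0]]
  ]
}}

```text
time: 8.1
tcp_pos: [539.2, -83.5, 4.0]
orientation: [0.981, -0.085, -0.015, 0.173]
wrist_force: [1.6, 4.8, 1.6]
grip_width: 85.0
```

```bash
python3 - <<'E'
from h import *
im,d=bar(save="pics/s11.png");np.savez("s11.npz",im=im,d=d)
print(w2rest(get_obs()["tcp_pos"]),get_obs()["wrist_force"],get_obs()["tcp_pos"][2])
E
```

```text
[-62.42297022  44.19761116] [ 0.14545323 -0.32331947  0.82799872] 4.172913187376899
```

View pics/s11.png

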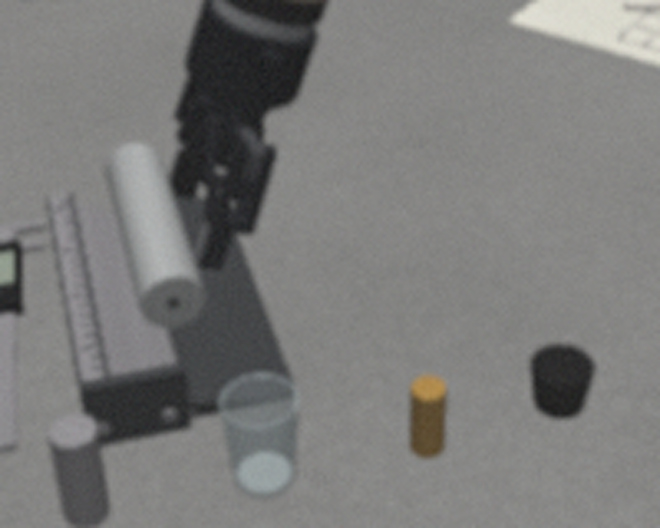

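Call:
{"op": "move_arm", "data": {
  "rows": [
    [[85,0,2.5,0.4,0,0,0],[85,0,5,0.8,0,0,0],[85,0,7.5,1.2,0,0,0],[85,0,10,1.6,0,0,0],[85,0,12,2,0,0,0]]
  ]
}}

```text
time: 8.65
tcp_pos: [537.0, -95.5, 6.2]
orientation: [0.981, -0.085, -0.015, 0.174]
wrist_force: [0.1, -0.6, 0.8]
grip_width: 85.2
```

```bash
python3 - <<'E'
from h import *
im,d=bar(save="pics/s12.png");np.savez("s12.npz",im=im,d=d)
print(w2rest(get_obs()["tcp_pos"]),get_obs()["wrist_force"],get_obs()["tcp_pos"][2])
E
```

```text
[-62.43586429  32.67655026] [-0.70048184 -0.21324464  0.95322076] 6.232285496596736
```

View pics/s12.png

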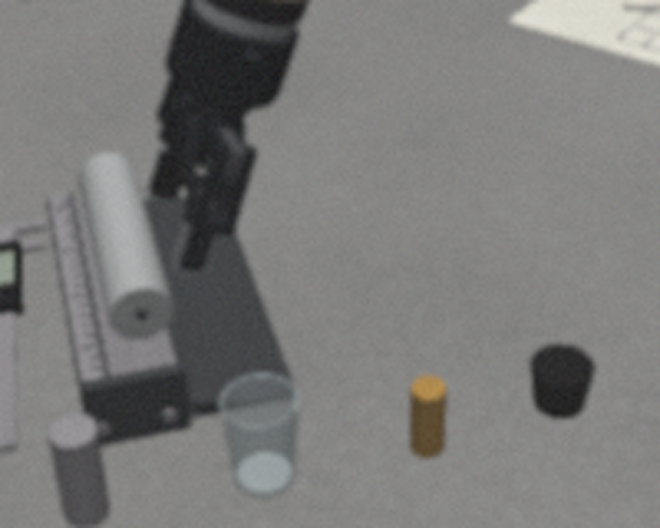

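Call:
{"op": "move_arm", "data": {
  "rows": [
    [[85,0,-10,-8,0,0,0],[85,0,-18,-23,0,0,0],[60,0,-15,-48,0.12,0,0],[30,0,-6,-71,0.24,0,0],[0,0,0,-90,0.349,0,0]]
  ]
}}

```text
time: 9.2
tcp_pos: [543.6, -63.3, 93.2]
orientation: [0.996, -0.086, 0.001, -0.002]
wrist_force: [-0.1, -0.2, 1.1]
grip_width: 43.5
```

```bash
python3 - <<'E'
from h import *
im,d=bar(save="pics/s13.png");np.savez("s13.npz",im=im,d=d)
g=im[190:255,215:254].astype(int).mean(2)
X=cloud("scene",d,(190,255),(215,256));a=np.radians(RY)
L=np.array([[*w2rest(p),p[2]] for p in X]);K=L[(L[:,2]>30)&(L[:,2]<52)&(abs(L[:,1])<30)]
print(len(K),np.percentile(K,[0,1,50,99,100],axis=0).round(1),np.polyfit(K[:,0],K[:,1],1))
tool(-175,0,0,90)
E
```

```text
824 [[-131.8  -17.6   30.1]
 [-125.5  -17.1   30.6]
 [ -30.9   -0.4   43. ]
 [  30.6   18.8   47.9]
 [  31.6   19.8   48.6]] [0.00179984 0.00062342]
shift [-114.9   64.1    5.3] turn [-0.006 -0.007 -0.003] tcp [544.8 -65.5  96.6] F [ 0.1 -2.5  1.6] t 9.25
```

View pics/s13.png

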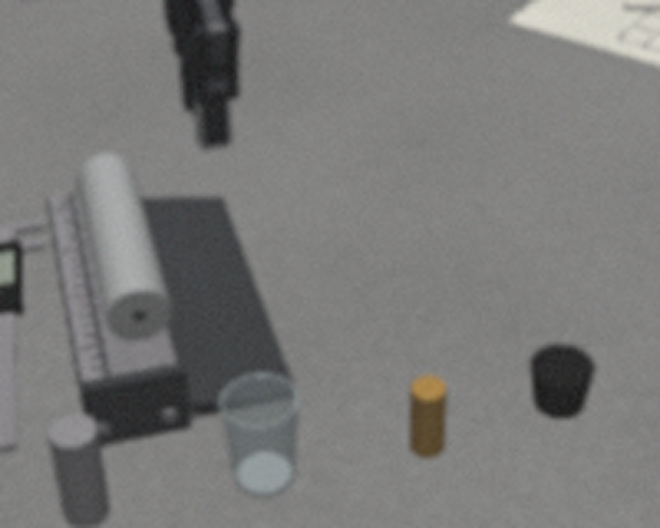

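Call:
{"op": "move_arm", "data": {
  "rows": [
    [[0,-35,8,0,0,0,0],[0,-70,30,2,0,0,0],[0,-100,50,4,0,0,0],[0,-115,64,5,-0.006,-0.007,-0.003],[0,-115,64,20,-0.006,-0.007,-0.003]]
  ]
}}

```text
time: 9.75
tcp_pos: [417.5, -108.4, 72.3]
orientation: [0.996, -0.086, -0.003, 0.004]
wrist_force: [0.5, 0.5, -0.4]
grip_width: 0.1
```

```bash
python3 - <<'E'
from h import *
tool(-175,0,0,20);tool(-150,0,0,20)
E
```

```text
shift [ 3.4 -0.7 52.3] turn [ 0.008  0.005 -0.001] tcp [ 417.5 -108.4   72.3] F [ 0.5  0.5 -0.4] t 9.75
shift [28.4 -0.7 52.2] turn [ 0.008  0.005 -0.001] tcp [ 417.5 -108.4   72.3] F [ 0.5  0.5 -0.4] t 9.75
```

Call:
{"op": "move_arm", "data": {
  "rows": [
    [[0,2,-1,20,0.004,0.003,0],[0,3,-1,38,0.008,0.005,0],[0,3,-1,48,0.008,0.005,0],[0,3,-1,50,0.008,0.005,0],[0,3,-1,50,0.008,0.005,0]]
  ]
}}

```text
time: 10.25
tcp_pos: [421.2, -107.4, 21.0]
orientation: [0.996, -0.085, -0.001, -0.001]
wrist_force: [0.2, -0.5, 0.2]
grip_width: 0.2
```

```bash
python3 - <<'E'
from h import *
tool(-140,0,0,20)
im,d=read_camera("top");cv2.imwrite("pics/t14.png",cv2.resize(im[120:300,290:460,::-1],None,fx=3.,fy=3.,interpolation=cv2.INTER_CUBIC))
im,d=bar(save="pics/s14.png")
E
```

```text
shift [34.6  1.4  0.9] turn [-0.001  0.003  0.001] tcp [ 421.2 -107.4   21. ] F [ 0.2 -0.5  0.2] t 10.25
```

View pics/t14.png

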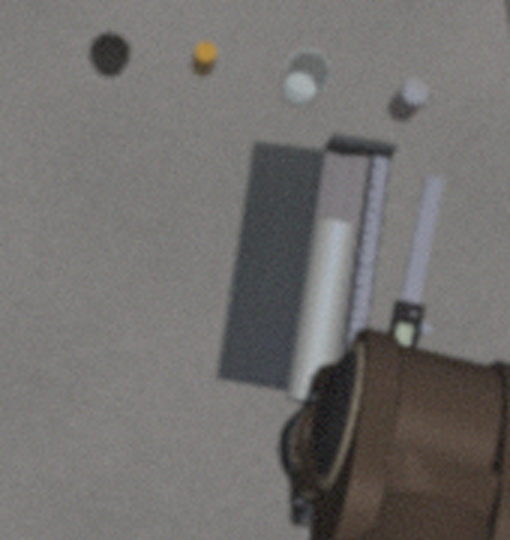

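View pics/s14.png

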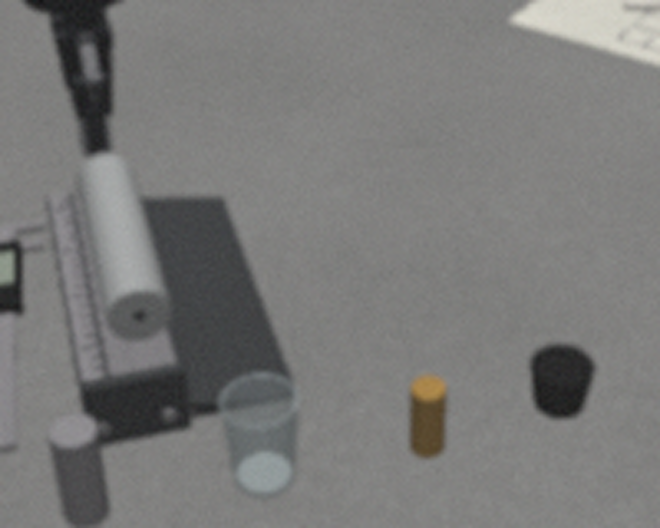

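Call:
{"op": "move_arm", "data": {
  "rows": [
    [[0,6,0.5,0,0,0,0],[0,12,1,0,0,0,0],[0,18,1,0,0,0,0],[0,23,1,0,0,0,0],[0,28,1,0,0,0,0]]
  ]
}}

```text
time: 10.85
tcp_pos: [449.1, -113.5, 20.7]
orientation: [0.996, -0.085, -0.001, -0.001]
wrist_force: [-0.5, 0.7, -0.4]
grip_width: -0.2
```

Call:
{"op": "move_arm", "data": {
  "rows": [
    [[0,5,0,0,0,0,0],[0,10,0,0,0,0,0],[0,15,0,0,0,0,0],[0,20,0,0,0,0,0],[0,25,0,0,0,0,0]]
  ]
}}

```text
time: 11.35
tcp_pos: [469.8, -117.2, 20.4]
orientation: [0.996, -0.085, -0.004, -0.001]
wrist_force: [-12.6, 1.7, 11.5]
grip_width: -0.2
```

```bash
cat >> h.py <<'E'
def inv():
    o=get_obs();print("tool rest",w2rest(o["tcp_pos"]).round(1),o["tcp_pos"][2].round(1),"F",o["wrist_force"].round(1),"t",o["time"])
E
python3 - <<'E'
from h import *
im,d=bar(save="pics/s15.png");inv()
E
```

```text
tool rest [-123.7    0. ] 20.4 F [-6.   1.2  3.3] t 11.4
```

View pics/s15.png

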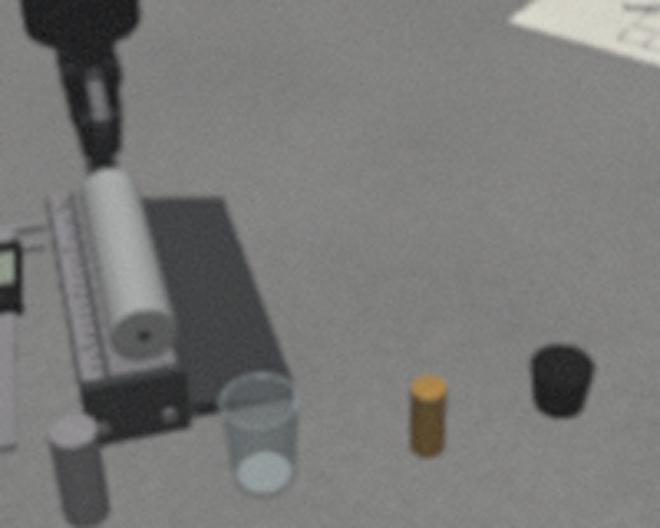

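Call:
{"op": "move_arm", "data": {
  "rows": [
    [[0,3,0,0,0,0,0],[0,6,0,0,0,0,0],[0,9,0,0,0,0,0],[0,12,0,0,0,0,0],[0,15,0,0,0,0,0]]
  ]
}}

```text
time: 11.9
tcp_pos: [484.7, -119.8, 20.3]
orientation: [0.996, -0.085, -0.004, -0.001]
wrist_force: [-12.2, 2.1, 9.7]
grip_width: -0.3
```

```bash
python3 - <<'E'
from h import *
im,d=bar(save="pics/s16.png");inv()
X=cloud("scene",d,(190,275),(215,262))
L=np.array([[*w2rest(p),p[2]] for p in X]);K=L[(L[:,2]>38)&(L[:,2]<52)&(abs(L[:,1])<12)]
for b in range(-120,90,15):
    k=(K[:,0]>=b)&(K[:,0]<b+15)
    if k.sum()>3: print(b,np.percentile(K[k,2],90).round(1),k.sum(),end="; ")
E
```

```text
tool rest [-109.2   -0. ] 20.3 F [-9.2 -0.1  7.1] t 11.95
-105 51.0 46; -90 47.1 41; -75 47.2 43; -60 46.9 48; -45 46.6 44; -30 47.1 50; -15 46.8 54; 0 46.8 51; 15 47.1 57; 30 46.4 60; 45 46.5 57; 60 45.1 56;
```

View pics/s16.png

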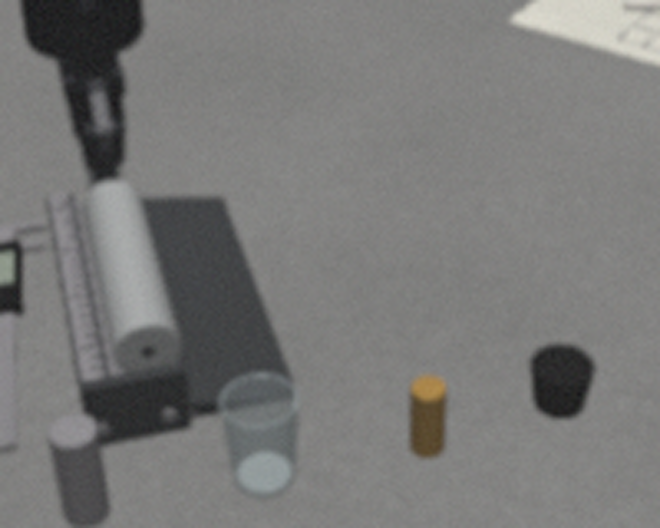

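Call:
{"op": "move_arm", "data": {
  "rows": [
    [[0,3,0,-1,0,0,0],[0,6,0,-1.5,0,0,0],[0,9,0,-1.5,0,0,0],[0,12,0,-2,0,0,0],[0,15,0,-2,0,0,0]]
  ]
}}

```text
time: 12.45
tcp_pos: [502.8, -122.7, 22.4]
orientation: [0.996, -0.085, -0.001, -0.001]
wrist_force: [-2.7, 0.3, -2.5]
grip_width: 0.1
```

```bash
python3 - <<'E'
from h import *
im,d=bar(save="pics/s17.png");inv()
E
```

```text
tool rest [-90.9   0.2] 22.6 F [-2.4  0.2 -1.7] t 12.5
```

View pics/s17.png

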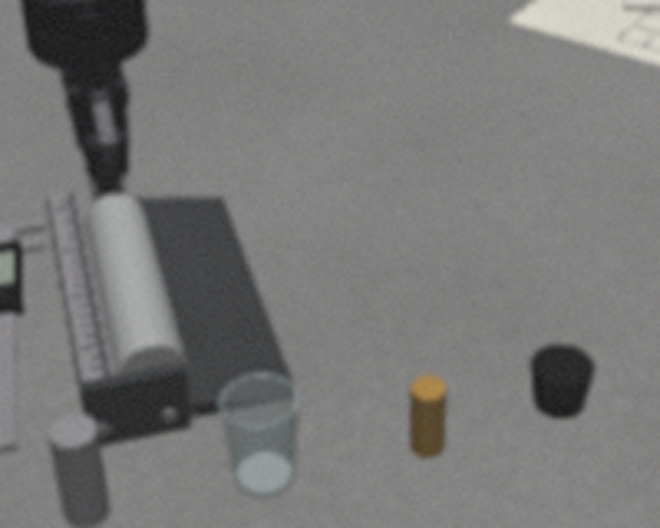

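Call:
{"op": "move_arm", "data": {
  "rows": [
    [[0,2.5,0,-0.2,0,0,0],[0,5,0,-0.4,0,0,0],[0,7,0,-0.6,0,0,0],[0,9,0,-0.8,0,0,0],[0,10,0,-0.8,0,0,0]]
  ]
}}

```text
time: 13.0
tcp_pos: [512.8, -124.4, 23.5]
orientation: [0.996, -0.085, -0.001, -0.001]
wrist_force: [-3.4, 0.9, -1.8]
grip_width: -0.0
```

```bash
python3 - <<'E'
from h import *
im,d=bar(save="pics/s18.png");inv()
E
```

```text
tool rest [-81.3   0.3] 23.5 F [-3.3  1.4 -1.7] t 13.05
```

View pics/s18.png

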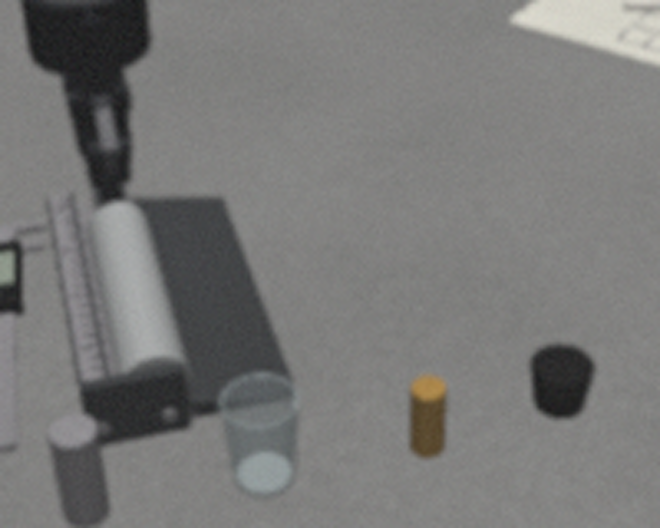

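Call:
{"op": "move_arm", "data": {
  "rows": [
    [[0,1.5,0,-0.2,0,0,0],[0,3,0,-0.3,0,0,0],[0,4.5,0,-0.4,0,0,0],[0,6,0,-0.5,0,0,0],[0,6,0,-0.5,0,0,0]]
  ]
}}

```text
time: 13.55
tcp_pos: [518.9, -125.5, 24.0]
orientation: [0.996, -0.085, -0.001, -0.001]
wrist_force: [-3.3, -0.3, -2.5]
grip_width: -0.3
```

```bash
python3 - <<'E'
from h import *
inv()
E
```

```text
tool rest [-75.2   0.3] 24.0 F [-3.3 -0.3 -2.5] t 13.55
```

Call:
{"op": "move_arm", "data": {
  "rows": [
    [[0,1,0,0,0,0,0],[0,2,0,0,0,0,0],[0,3,0,0,0,0,0],[0,4,0,0,0,0,0],[0,4,0,0,0,0,0]]
  ]
}}

```text
time: 14.05
tcp_pos: [519.2, -125.4, 23.9]
orientation: [0.996, -0.085, -0.004, -0.001]
wrist_force: [-14.1, 3.4, 8.0]
grip_width: -0.0
```

```bash
python3 - <<'E'
from h import *
im,d=read_camera("top");cv2.imwrite("pics/t19.png",cv2.resize(im[150:250,360:440,::-1],None,fx=5,fy=5,interpolation=cv2.INTER_CUBIC));inv()
im,d=bar(save="pics/s19.png")
E
```

```text
tool rest [-75.    0.3] 23.9 F [-14.4   2.9   7.6] t 14.1
```

View pics/t19.png

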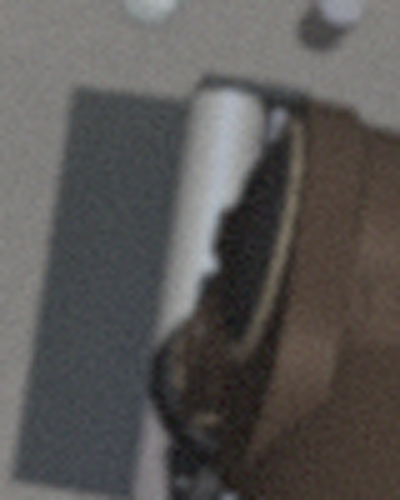

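View pics/s19.png

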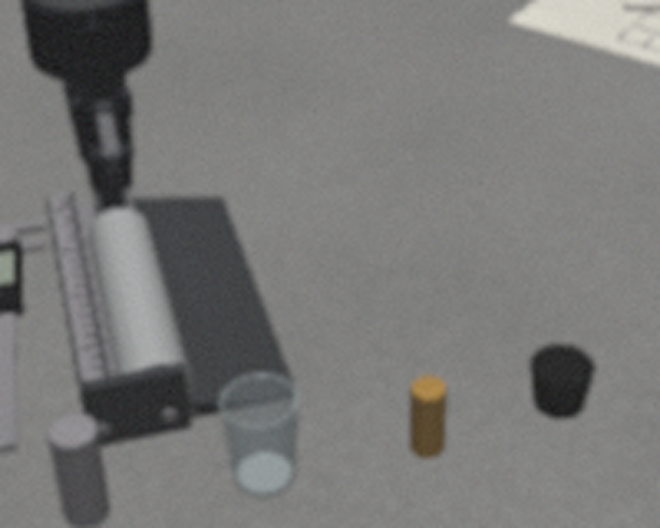

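Call:
{"op": "move_arm", "data": {
  "rows": [
    [[0,1,0,-1,0,0,0],[0,2,0,-1.5,0,0,0],[0,2,0,-1.5,0,0,0],[0,2,0,-1.5,0,0,0]]
  ]
}}

```text
time: 14.55
tcp_pos: [519.2, -125.3, 24.0]
orientation: [0.996, -0.085, -0.006, -0.001]
wrist_force: [-16.3, 2.9, 3.6]
grip_width: 0.0
```

```bash
python3 - <<'E'
from h import *
inv()
E
```

```text
tool rest [-75.    0.4] 24.0 F [-16.3   2.9   3.6] t 14.55
```

Call:
{"op": "move_arm", "data": {
  "rows": [
    [[0,-5,0,0,0,0,0],[0,-12,0,0,0,0,0],[0,-25,0,0,0,0,0],[0,-40,0,0,0,0,0],[0,-60,0,-10,0,0,0]]
  ]
}}

```text
time: 15.05
tcp_pos: [464.5, -116.1, 35.1]
orientation: [0.996, -0.085, -0.001, -0.001]
wrist_force: [-0.9, 0.8, -0.1]
grip_width: -0.3
```

Call:
{"op": "move_arm", "data": {
  "rows": [
    [[0,-35,0,-30,0,0,0],[0,-70,0,-65,0,0,0],[0,-90,0,-105,0,0,0],[0,-100,0,-150,0,0,0],[0,-100,0,-165,0,0,0]]
  ]
}}

```text
time: 15.55
tcp_pos: [367.1, -99.7, 205.8]
orientation: [0.996, -0.085, 0.003, 0.0]
wrist_force: [0.2, 1.0, -0.9]
grip_width: -0.0
```

```bash
python3 - <<'E'
from h import *
im,d=read_camera("top");cv2.imwrite("pics/t20.png",cv2.resize(im[120:300,300:460,::-1],None,fx=3.3,fy=3.3,interpolation=cv2.INTER_CUBIC));inv()
X=cloud("top",d,(160,260),(358,428));L=np.array([[*w2rest(p),p[2]-1.3] for p in X])
K=L[(L[:,2]>36)&(L[:,2]<50)&(abs(L[:,1])<12)];print(np.percentile(K,[1,50,99],axis=0).round(1))
for b in range(-90,112,6):
    k=(abs(L[:,1])<6)&(L[:,0]>=b)&(L[:,0]<b+6);print(b+3,np.median(L[k,2]).round(1),end="; ")
im,d=bar(save="pics/s20.png")
E
```

```text
tool rest [-228.    -0.3] 206.4 F [ 1.  -0.8  1.7] t 15.6
[[-59.9 -11.5  37.9]
 [ 21.5   0.8  44.2]
 [105.3  11.7  49.2]]
-87 2.8; -81 3.7; -75 4.7; -69 4.4; -63 9.2; -57 45.9; -51 44.7; -45 45.4; -39 45.6; -33 43.6; -27 44.3; -21 45.9; -15 43.5; -9 46.5; -3 45.1; 3 45.3; 9 44.5; 15 45.0; 21 45.4; 27 45.0; 33 43.9; 39 45.5; 45 46.3; 51 44.4; 57 45.3; 63 44.9; 69 46.5; 75 44.2; 81 44.9; 87 45.4; 93 45.0; 99 45.5; 105 42.1; 111 nan;
  return _methods._mean(a, axis=axis, dtype=dtype,
  ret = ret.dtype.type(ret / rcount)
```

View pics/t20.png

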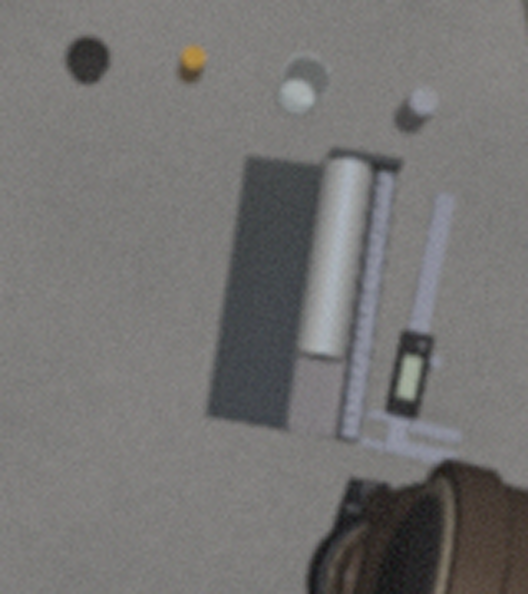

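View pics/s20.png

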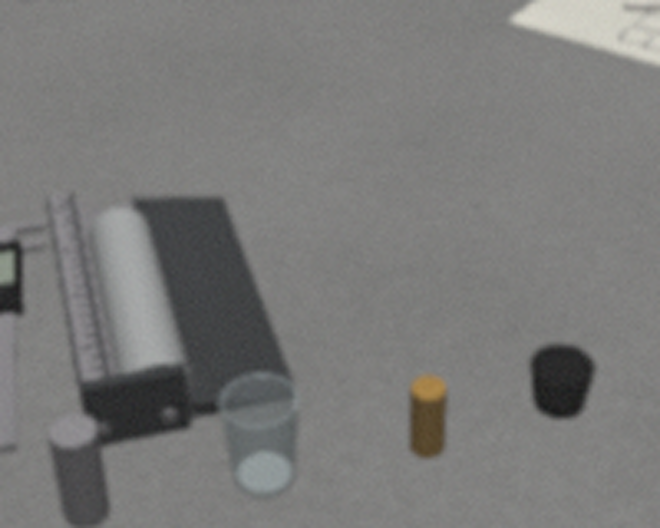

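```bash
python3 - <<'E'
from cell import *
print(finish_job())
E
```

```text
the job is handed in; nothing more can be done
None
```

The bar is seated in the V groove with its end against the stop, and the job was handed in at about 15.7 s. I never gripped or lifted it.

**Rolling:** I pushed the bar with both open fingers across the bench and up the slope until it dropped over the lip. On the bench it rolled without turning, so it reached the slope still about 14 degrees off parallel. Pushing near its -x end on the slope squared it up. Higher up, finger friction pushed the force to about 20 N sideways. I tilted the fingers 20 degrees, which brought it down to about 5 N.

**Sliding:** I shut the fingers and pushed the bar along the groove by its free end. The push reached about 13 N on the way, above the stated 2 to 6 N, because the fingers were also pressing down. After I raised the tool slightly it fell to about 3 N. At the stop the force rose to 16 N with no further movement.

**Last checks:**
- **Bar position:** in the top view's depth data its free end is at x = -60 mm of the rest, exactly where it should be. Its axis is within about 1 mm of the groove line, its top is level at about 45 mm, and there is no visible gap at the stop.
- **Robot:** it is clear, with the tool about 200 mm above the bench.
- **Other things:** everything in view stands where it was. The arm hid the crucible in the last top view, and I did not check the weighing jar again, but neither was in the fingers' path.

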